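Restock the two-tier soap rack from the soap feeder

TASK

Restock the soap rack. Lay the pink bars that lie on the ledge flat in the rack's lower tier. Stand the empty upper tier on the ledge under the mouth of the soap feeder, press the orange plunger fully down and keep it down until every green bar has slid into the tier - no green bar may drop onto the ledge - then let the plunger rise and stack the loaded upper tier squarely on the lower tier; leave the mug, tumbler, comb and mirror where they stand.

Things in the scene. Friction and masses are not known exactly. Their poses are not given: they have to be found in the camera images.
- feeder: Gravity soap feeder, fixed: white open-topped chute on blue supports, 2 or 3 green bars in it end to end. Origin on the ledge below the middle of the mouth's edge; x points back up the chute (bars slide out towards -x), z up. Chute ends 229 mm behind the mouth, at most 257 mm high. An orange gate blade on the plunger, 60 mm behind the mouth, sticks up 14 mm through the chute floor and holds the bars back.
- mouth (a point): Middle of the mouth's edge, on the chute floor, 72 mm above the ledge (chute underside there 65 mm); axes as feeder. The chute rises 35 deg backwards, 62 mm wide outside, 54 inside. It overhangs free for 43 mm behind the mouth; then come the blue plunger cheeks (underside 96 mm above the ledge, out to 47 mm each side) and, 70 mm behind the mouth, the foot plate 110 mm wide, 12 mm high.
- plunger (a joint): Travel of the feeder's plunger in m: 0 up (at rest), 0.020 fully down at its stop. Moves straight down, springs back up when let go; about 2 N to start it, about 6.5 N to hold it at the stop. The gate is level with the chute floor only in the last 3 mm of the stroke; held at the stop, all bars slide out by themselves within about 2 s.
- plunger_top (a point): Centre of the top face of the orange round plunger head (44 mm across, flat), 60 mm behind the feeder's mouth on the chute's middle line, 211 mm above the ledge when up, 191 mm when down.
- rack_lower: Lower tier of the white plastic rack, fixed: a tray 260 mm (x) by 116 mm (y), origin on the ledge below its centre. Tray floor 18 mm above the ledge, inside 252 x 108 mm, walls 4 mm thick, 22 mm high above the floor. In each corner a 24 mm square post (its inner faces 109 mm from the centre in x, 37 mm in y). Three bars fit on the floor in a row along x, at x = -81, 0 and 81 mm.
- lower_seat (a point): Middle between the flat tops of the lower tier's four corner posts, 84 mm above the ledge, axes as rack_lower. The upper tier's four corner feet stand on these tops. Lips leaning outwards round the outside of the posts reach 94 mm above the ledge and guide the upper tier in, with 3 mm play each way at the bottom, 8 mm at the top.
- upper_handle (a point): Middle of the handle of the loose upper tier: a bar 14 mm thick (x), 22 mm high (z), running 128 mm along y, arching across the tier's middle over two side posts. Its centre is 123 mm above the underside of the tier's feet (so 123 mm up on the ledge, 207 mm when stacked).
- rack_upper: Upper tier, white plastic, 0.16 kg, origin at the underside of its feet, below the handle, axes as upper_handle: a tray 260 mm (x) by 116 mm (y), the same when turned by half a turn. Four corner feet 20 mm square, 12 mm high; smooth tray floor 18 mm up, inside 252 x 108 mm; walls 4 mm thick, top 53 mm up. Under the feeder, its end wall goes below the chute, about 15 mm behind the mouth's edge.
- pink_1_center (a point): Pink bar of soap, 64 x 44 x 24 mm (its own x, y, z), about 80 g, rounded edges. The point is its centre. Lying on the ledge at the start; 2 or 3 of these are present.
- pink_2_center (a point): Pink bar of soap, 64 x 44 x 24 mm (its own x, y, z), about 80 g, rounded edges. The point is its centre. Lying on the ledge at the start; 2 or 3 of these are present.
- pink_3_center (a point): Pink bar of soap, 64 x 44 x 24 mm (its own x, y, z), about 80 g, rounded edges. The point is its centre. Lying on the ledge at the start; 2 or 3 of these are present.
- green_1_center (a point): Green bar of soap, 64 x 44 x 24 mm (its own x, y, z), about 80 g, rounded edges. The point is its centre. In the feeder's chute at the start. In the upper tier they may lie any way.
- green_2_center (a point): Green bar of soap, 64 x 44 x 24 mm (its own x, y, z), about 80 g, rounded edges. The point is its centre. In the feeder's chute at the start. In the upper tier they may lie any way.
- green_3_center (a point): Green bar of soap, 64 x 44 x 24 mm (its own x, y, z), about 80 g, rounded edges. The point is its centre. In the feeder's chute at the start; absent in some starts. In the upper tier they may lie any way.
- mug: Orange plastic mug, 82 mm across, 95 mm high, handle at its +y side, origin under its centre. Leave alone.
- tumbler: Stainless steel tumbler, 68 mm across, 110 mm high, origin under its centre. Leave alone.
- comb: Bamboo comb lying flat, 170 x 40 x 6 mm (x, y, z), origin under its middle. Leave alone.
- mirror: Round mirror, 130 mm across, in a red plastic frame on a foot, 140 mm high, origin under its foot. Leave alone.
Mind the look-alikes: they are no part of the job. Leave any black or white look-alike of the part that bears pink_2_center alone.

How it is judged (in metres and radians):
On the way, in this order (a step that is already met when the one before it is completed fails the run):
1. the upper tier stands on the ledge under the mouth of the feeder, and the plunger is pressed down to its stop (x of upper_handle in the frame of feeder between -0.155 and -0.085 m and y of upper_handle in the frame of feeder between -0.035 and 0.035 m and z of upper_handle in the frame of feeder between 0.118 and 0.13 m and angle between upper_handle's own z axis and vertical below 0.08 rad and angle between the x axis of upper_handle and the x axis of feeder, either way round below 0.25 rad and value of joint plunger above 0.018 m), for 0.2 s.
2. every green bar has slid into the upper tier, and the plunger is up again (x of green_1_center in the frame of upper_handle between -0.124 and 0.124 m and y of green_1_center in the frame of upper_handle between -0.054 and 0.054 m and z of green_1_center in the frame of upper_handle between -0.1 and -0.035 m and x of green_2_center in the frame of upper_handle between -0.124 and 0.124 m and y of green_2_center in the frame of upper_handle between -0.054 and 0.054 m and z of green_2_center in the frame of upper_handle between -0.1 and -0.035 m and x of green_3_center in the frame of upper_handle between -0.124 and 0.124 m and y of green_3_center in the frame of upper_handle between -0.054 and 0.054 m and z of green_3_center in the frame of upper_handle between -0.1 and -0.035 m and value of joint plunger below 0.003 m), for 0.3 s.
At the end, for the whole second after the job is handed in: Every pink bar lies flat in the lower tier; every green bar is inside the upper tier; the upper tier stands on the lower tier's four posts, within 12 mm and 0.1 rad of square and level, at rest; the plunger is up (all of step 2 and x of pink_1_center in the frame of rack_lower between -0.114 and 0.114 m and y of pink_1_center in the frame of rack_lower between -0.046 and 0.046 m and z of pink_1_center in the frame of rack_lower between 0.025 and 0.035 m and x of pink_2_center in the frame of rack_lower between -0.114 and 0.114 m and y of pink_2_center in the frame of rack_lower between -0.046 and 0.046 m and z of pink_2_center in the frame of rack_lower between 0.025 and 0.035 m and x of pink_3_center in the frame of rack_lower between -0.114 and 0.114 m and y of pink_3_center in the frame of rack_lower between -0.046 and 0.046 m and z of pink_3_center in the frame of rack_lower between 0.025 and 0.035 m and x of upper_handle in the frame of rack_lower between -0.012 and 0.012 m and y of upper_handle in the frame of rack_lower between -0.012 and 0.012 m and z of upper_handle in the frame of rack_lower between 0.202 and 0.212 m and angle between the x axis of upper_handle and the x axis of rack_lower, either way round below 0.1 rad and angle between upper_handle's own z axis and vertical below 0.05 rad and linear speed of rack_upper below 0.02 m/s); the robot touches nothing.
It fails at once if a green bar drops onto the ledge (height (world z) of any of green_1_center, green_2_center, green_3_center below 0.025 m).
It fails at once if the orange mug is moved or knocked over (distance of mug from where it was at the start of the episode above 0.03 m or angle between mug's own z axis and vertical above 0.5 rad).
It fails at once if the steel tumbler is moved or knocked over (distance of tumbler from where it was at the start of the episode above 0.03 m or angle between tumbler's own z axis and vertical above 0.5 rad).
It fails at once if the bamboo comb is moved or knocked over (distance of comb from where it was at the start of the episode above 0.03 m or angle between comb's own z axis and vertical above 0.5 rad).
It fails at once if the round mirror is moved or knocked over (distance of mirror from where it was at the start of the episode above 0.03 m or angle between mirror's own z axis and vertical above 0.5 rad).
Of pink_1, pink_2, pink_3, green_3 only 3 to 4 are there at a start; the rules pass over those that are not, and their reading is None.
At some moment in a run one of pink_1, pink_2, pink_3 may be knocked a few centimetres aside while the robot is not near it.
It also fails if it takes over 210 s, if anything falls off the work surface, if the arm or the gripper's body presses on something with over 40 N, if the wrist force passes 120 N, or if a joint passes its speed limit or range.

ROBOT

A 7-joint arm with a two-finger parallel gripper is mounted at the origin on the work surface. World frame = base frame: x ahead of the robot, y to its left, z up, the work surface at z = 0. Lengths are in mm, angles in rad, forces in N, time in s.
With the tool pointing down it reaches from about 400 to 900 mm from the base axis. Payload 5.6 kg.
Tool frame: the origin (TCP) lies between the finger pads; the fingertips stand 17 mm ahead of it and the grasp point (between the pads) lies 2 mm behind it; z points along the fingers, y is the line along which they close (so a half turn about z gives the same grasp; the last joint's range is limited). The gripper opens to 92 mm and grips with 3 to 60 N. Pads are 20 mm wide; open, the fingers measure 128 mm over their backs; the gripper's body (75 mm by 189 mm) begins 69 mm behind the grasp point.
Start: joints at [-0.043, 0.468, -0.012, 1.603, 0.006, 1.071, -0.056], TCP at [650.006, -0.043, 231.592] pointing down, gripper open.
Joint ranges: [-2.53, 2.53], [-0.31, 2.02], [-1.57, 1.55], [0.28, 2.44], [-1.29, 4.43], [0.15, 1.84], [-2.92, 2.92]. Speed limits (rad/s): [2.57, 2.57, 3.14, 3.14, 3.14, 3.14, 3.14].

INTERFACE

Orientations are given as a unit quaternion [w, x, y, z].
In Python, from bench import env gives the robot as it stands. The module is installed in compiled form; this text tells all that it offers.
- The arm moves only by the shell command python3 -m inch 'ROWS' [OPENING] [FORCE]. ROWS is JSON, a list of rows, each a list of 2 entries, a list of its own where there are three numbers: the shift along the tool's x, y, z in m, then the turn about the tool's z in degrees. A call has 1 to 5 rows; each row is the pose to reach, as a shift and turn from the pose commanded when the call began, along the tool's axes at that moment; what a row does not reach only later rows make up. A row lasts 1/12 s, in which the tool goes at most 41.7 mm and 7.16 degrees, less where a joint would pass 70% of its speed; a pose out of reach is approached as far as the arm can. A call with a gripper value outside its range is refused whole. OPENING is the finger opening in m, from 0 to 0.0919, set as the call begins (- or left out, the last holds). The fingers move at their own pace and stop on an object; FORCE is the grip in N (left out, the last holds). Time passes only in rows, so rows that repeat a pose let the fingers close. It gives the time, the measured TCP pose, the force, the opening and the grip force at its end, in the units of the state.
- env.state(): the state, without advancing time (a new reading comes with each control period).
- env.read_camera(name): name is "scene" or "side" or "wrist"; returns (picture, depth): 480x640x3 uint8, blue, green, red; 480x640 float32, mm along the optical axis (not along the pixel's ray), 0 where there is no reading.
- env.camera_model(name): a dict with "fx", "fy", "cx", "cy" (pixels), "world_from_camera" (4x4, takes a point from camera to world coordinates); the wrist camera has in their place "hand_eye" (4x4, takes a point from camera to tool coordinates, whose origin is the TCP and whose axes are the flange's). Camera axes: x right, y down, z forward; pixel columns grow to the right and rows downward; lengths in mm; the calibration is good to about 2 mm. A picture is of the moment at which its call begins: read the wrist's pose just before it. camera_model takes no time and is no camera call.
- env.sign_off(): hands the job in; it is judged then, once.
The state is a dict: "t": time; "qpos": joint angles; "joint_vel": joint speeds; "tau": joint torques, N m; "eef_pos": TCP position; "tcp_rot": TCP orientation; "ft_force": force on the tool from outside, world axes, zero at the start; "moment": the same for the moment, N m; "gripper_width": finger opening in mm; "grasp_force": force on a finger pad.
Only numpy, scipy, OpenCV 4.12 (cv2) and the standard library are available. Lean on these libraries where they do the work, as an engineer would, in place of code of your own. Each camera call takes 0.05 s, during which the arm holds its last target. There are 200 camera calls.

## Working session

There is one attempt and no reset: what is moved stays moved. The work goes in short steps, Python scripts to look and compute and a shell command to move; the robot and the scene stay as the last step left them, time stands still between calls to the robot, and variables do not carry over. Pictures are saved under pics/ and viewed, at most 14 in all, crops included, and the job is handed in when it is done.

```bash
mkdir -p pics
cat > h.py <<'E'
import numpy as np, cv2, json
from bench import env
from scipy.spatial.transform import Rotation as R
def tcp(s=None):
    s=s or env.state(); q=s["tcp_rot"]; T=np.eye(4); T[:3,:3]=R.from_quat([q[1],q[2],q[3],q[0]]).as_matrix(); T[:3,3]=s["eef_pos"]; return T
def cloud(name):
    T=tcp(); im,d=env.read_camera(name); m=env.camera_model(name)
    M=m["world_from_camera"] if "world_from_camera" in m else T@np.array(m["hand_eye"])
    M=np.array(M); v,u=np.mgrid[:480,:640]
    P=np.stack([(u-m["cx"])/m["fx"]*d,(v-m["cy"])/m["fy"]*d,d],-1)@M[:3,:3].T+M[:3,3]
    P[d==0]=np.nan
    return im,P
E
python3 - <<'E'
from h import *
for n in("scene","side"):
    im,P=cloud(n); cv2.imwrite(f"pics/{n}0.png",im); np.save(f"{n}0.npy",P)
s=env.state(); print(s); print(tcp().round(3))
for n in("scene","side","wrist"): print(env.camera_model(n))
E
```

```text
{'t': 0.1, 'qpos': array([-0.04304739,  0.46825834, -0.01158864,  1.60352949,  0.00598589,
        1.0714281 , -0.05630094]), 'joint_vel': array([ 0.00081689, -0.00143757, -0.00055087, -0.00134224,  0.00041564,
        0.00022466, -0.00053256]), 'tau': array([ 1.57556435e-03, -5.21645308e+01, -1.25145918e-02, -2.44365495e+01,
       -5.68165525e-02,  1.40885683e-02,  8.46384978e-05]), 'eef_pos': array([ 6.49494103e+02, -4.01852085e-02,  2.30756398e+02]), 'tcp_rot': array([-5.21718328e-04,  7.07119796e-01,  7.07093319e-01, -5.99117046e-04]), 'ft_force': array([ 0.15041455, -0.29488258, -0.37070217]), 'moment': array([ 0.0568572 , -0.03668414, -0.06725766]), 'grasp_force': 0.0, 'gripper_width': 92.02887867309552}
[[ 0.00000e+00  1.00000e+00 -2.00000e-03  6.49494e+02]
 [ 1.00000e+00 -0.00000e+00 -0.00000e+00 -4.00000e-02]
 [-0.00000e+00 -2.00000e-03 -1.00000e+00  2.30756e+02]
 [ 0.00000e+00  0.00000e+00  0.00000e+00  1.00000e+00]]
{'fx': 611.3781578176041, 'fy': 611.3781578176041, 'cx': 303.6964424627501, 'cy': 240.61424166274986, 'world_from_camera': array([[-1.48831265e-01,  8.5781000
[... 525 characters left out ...]
.60548465e-01, -5.56838615e-01,  7.88698456e-01,
        -9.43561860e+02],
       [ 2.37817697e-04, -8.16951030e-01, -5.76706995e-01,
         8.69781732e+02],
       [ 0.00000000e+00,  0.00000000e+00,  0.00000000e+00,
         1.00000000e+00]])}
{'fx': 432.439472767699, 'fy': 432.439472767699, 'cx': 316.69227018458423, 'cy': 230.4241026874217, 'hand_eye': array([[-7.48765780e-04, -9.61303696e-01, -2.75489825e-01,
         7.84208470e+01],
       [ 9.99999578e-01, -8.66325417e-04,  3.05043428e-04,
         1.78367081e-01],
       [-5.31903213e-04, -2.75489480e-01,  9.61303939e-01,
        -1.53999220e+02],
       [ 0.00000000e+00,  0.00000000e+00,  0.00000000e+00,
         1.00000000e+00]])}
```

View pics/scene0.png

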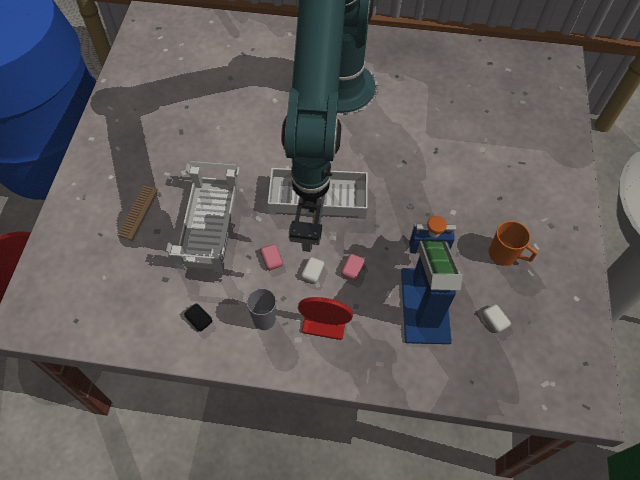

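View pics/side0.png

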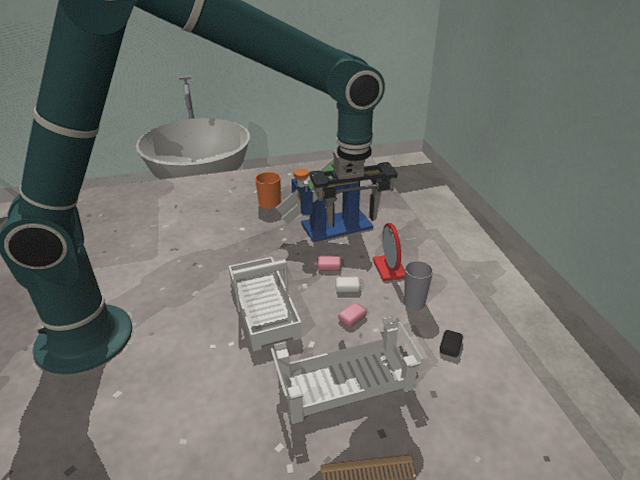

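Scene view: the pink bars are at about (272,257) and (353,266). The look-alikes are white (313,270), white (497,318) and black (198,317). The lower tier with its posts is near (208,218), the handled tier near (318,192), and the feeder mouth near (443,283) with the plunger at (437,224). I'll check the candidates in an enlarged crop.

Run:
```python
from h import *
a=cv2.imread("pics/scene0.png")[150:340,170:390]; b=cv2.imread("pics/side0.png")[230:430,215:465]
cv2.imwrite("pics/c1.png",np.hstack([cv2.resize(a,(400,345),interpolation=3),cv2.resize(b,(400,345),interpolation=3)]))
P=np.load("scene0.npy"); im=cv2.imread("pics/scene0.png"); hsv=cv2.cvtColor(im,cv2.COLOR_BGR2HSV)
def comps(nm,mask,mn=25):
    n,l,st,c=cv2.connectedComponentsWithStats(mask.astype(np.uint8))
    for i in range(1,n):
        if st[i,4]>mn:
            Q=P[l==i]; Q=Q[~np.isnan(Q[:,0])]
            if len(Q)<10: continue
            zt=np.percentile(Q[:,2],90); T=Q[Q[:,2]>zt-6]
            r=cv2.minAreaRect(T[:,:2].astype(np.float32))
            print(nm,c[i].round(),st[i,4],"ztop",zt.round(1),"rect",np.round(r[0],1),np.round(r[1],1),round(r[2],1))
H,S,V=cv2.split(hsv)
comps("pink",((H>165)|(H<5))&(S>60)&(S<170)&(V>90))
comps("orange",(H>5)&(H<16)&(S>170)&(V>80))
comps("green",(H>45)&(H<75)&(S>100))
comps("blue",(H>105)&(H<125)&(S>120)&(P[...,0]<1200)&(P[...,2]>-50))
```

```text
pink [272. 256.] 382 ztop 25.1 rect [ 627.6 -101.2] [62.4 41.5] 27.9
pink [353. 266.] 369 ztop 25.9 rect [625.7 108. ] [41.1 61.3] 76.3
orange [437. 224.] 243 ztop 213.3 rect [590.9 283.7] [39.5 40.9] 50.6
orange [513. 243.] 442 ztop 93.7 rect [520.5 487.4] [79.9 81.8] 48.1
green [438. 257.] 499 ztop 233.4 rect [718.8 297.7] [22.  39.1] 7.1
green [625. 464.] 903 ztop -547.9 rect [ 864.7 1035.5] [98.6  9.5] 0.7
blue [24. 29.] 3042 ztop -28.2 rect [ -135.8 -1069.1] [332.  181.3] 22.4
blue [429. 238.] 406 ztop 170.2 rect [595.9 282. ] [29.5 92.3] 2.4
blue [425. 309.] 2930 ztop 166.9 rect [743.9 286.5] [81.5 45.1] 50.4
```

View pics/c1.png

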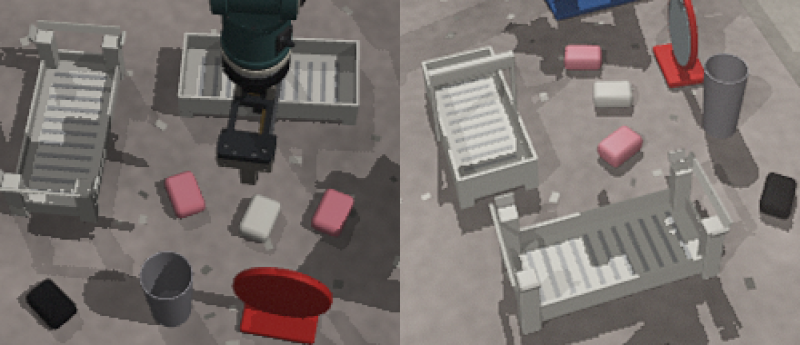

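The crop confirms it: two true pink bars, both reddish, with a white bar between them. The tray with the arch handle is the upper tier and the one with four posts is the lower tier. Next I'll fit the poses.

```bash
cat >> h.py <<'E'
def rect(Q):
    r=cv2.minAreaRect(Q[:,:2].astype(np.float32)); b=cv2.boxPoints(r); e=[b[1]-b[0],b[2]-b[1]]
    L=[np.linalg.norm(x) for x in e]; k=int(np.argmax(L)); a=np.degrees(np.arctan2(e[k][1],e[k][0])); a=(a+90)%180-90
    return np.round(r[0],1),np.round([L[k],L[1-k]],1),round(float(a),1)
def sel(P,x0,x1,y0,y1,z0,z1,mask=None):
    with np.errstate(invalid='ignore'):
        m=(P[...,0]>x0)&(P[...,0]<x1)&(P[...,1]>y0)&(P[...,1]<y1)&(P[...,2]>z0)&(P[...,2]<z1)
    if mask is not None: m&=mask
    m=cv2.morphologyEx(m.astype(np.uint8),cv2.MORPH_OPEN,np.ones((2,2)))>0
    return P[m]
E
python3 - <<'E'
from h import *
for n in("scene","side"):
    P=np.load(n+"0.npy"); im=cv2.imread(f"pics/{n}0.png"); H,S,V=cv2.split(cv2.cvtColor(im,cv2.COLOR_BGR2HSV))
    grey=(S<60)&(V>90); blue=(H>100)&(H<125)&(S>120); pink=((H>165)|(H<5))&(S>60)&(S<170)&(V>90)
    def show(nm,Q): print(n,nm,len(Q),*(rect(Q) if len(Q)>5 else ()), np.median(Q[:,2]).round(1) if len(Q) else '')
    show("upper wall",sel(P,400,640,-140,170,44,60,grey))
    show("upper handle",sel(P,400,640,-100,150,112,142,grey))
    show("lower all",sel(P,350,720,-420,-160,34,100,grey))
    show("lower posts",sel(P,350,720,-420,-160,80,100,grey))
    show("lower wall",sel(P,350,720,-420,-160,34,46,grey))
    show("plate",sel(P,500,900,180,400,6,18,blue))
    show("cheek",sel(P,560,640,200,360,150,180,blue))
    show("pinkA",sel(P,560,700,-170,-40,20,30,pink)); show("pinkB",sel(P,560,700,50,170,20,30,pink))
    Q=sel(P,450,800,200,380,100,270,(H>45)&(H<75)&(S>100)); 
    for lo in range(580,760,20):
        q=Q[(Q[:,0]>lo)&(Q[:,0]<lo+20)]
        if len(q)>5: print(" green x",lo,"y",q[:,1].min().round(),q[:,1].max().round(),"z",np.median(q[:,2]).round())
E
```

```text
scene upper wall 154 [545.8 -20.4] [267.6 256. ] 83.1 nan
scene upper handle 0 
scene lower all 948 [ 520.7 -276.9] [346.3 144.2] 12.2 nan
scene lower posts 599 [ 523.  -296.2] [349.3 159.4] 3.0 nan
scene lower wall 174 [ 555.  -281.9] [264.4 115.7] 3.4 33.9
scene plate 1496 [700.1 299.9] [195.  100.2] 10.0 nan
scene cheek 315 [555.9 307.7] [176.5  38.8] -49.7 nan
scene pinkA 163 [628.3 -99.2] [60. 38.] 33.1 21.6
scene pinkB 194 [624.3 115.2] [62.  41.5] 0.9 22.5
 green x 600 y 270.0 313.0 z 159.0
 green x 620 y 267.0 315.0 z 166.0
 green x 640 y 269.0 317.0 z 186.0
 green x 660 y 274.0 320.0 z 199.0
 green x 680 y 273.0 321.0 z 212.0
 green x 700 y 284.0 323.0 z 228.0
 green x 720 y 277.0 318.0 z 239.0
side upper wall 299 [457.4  20. ] [321.3  83. ] -82.8 49.3
side upper handle 334 [452.3  68.1] [194.7  89. ] 80.9 124.8
side lower all 2536 [ 575.6 -246. ] [370.3 133.4] 17.9 nan
side lower posts 1094 [ 574.5 -244.9] [330.3 223.6] 2.2 nan
side lower wall 843 [ 583.8 -325. ] [309.8  96.6] 27.7 nan
side plate 589 [706.3 156.8] [389.2 116.8] 71.7 nan
side cheek 43 [588.6 276.4] [89.7 26.4] -64.0 166.9
side pinkA 246 [ 626.8 -109.2] [59.8 32. ] 29.4 nan
side pinkB 174 [626.7 112.5] [63.2 57.5] 73.7 22.7
```

```bash
python3 -m inch '[[[0,-0.03,-0.03],0],[[0,-0.06,-0.07],0],[[0,-0.09,-0.11],0],[[0,-0.11,-0.15],0],[[0,-0.12,-0.18],0]]'; python3 -m inch '[[[-0.02,0,0],0],[[-0.05,0,0],0],[[-0.07,0,0],0],[[-0.08,0,0],0],[[-0.08,0,0],0]]';python3 -m inch '[[[0,0,0],0],[[0,0,0],0]]'
python3 - <<'E'
from h import *
im,P=cloud("wrist"); cv2.imwrite("pics/w1.png",im); np.save("w1.npy",P); im,P=cloud("scene"); cv2.imwrite("pics/scene1.png",im); np.save("scene1.npy",P)
E
```

```text
t: 0.52
eef_pos: [531.6, -0.1, 403.1]
tcp_rot: [-0.001, 0.707, 0.707, -0.001]
ft_force: [0.0, -0.0, -0.6]
gripper_width: 92.0
grasp_force: 0.0
t: 0.93
eef_pos: [533.5, -82.5, 402.0]
tcp_rot: [-0.0, 0.709, 0.706, -0.0]
ft_force: [-0.1, -0.6, -1.2]
gripper_width: 91.8
grasp_force: 0.0
t: 1.1
eef_pos: [534.0, -78.3, 402.0]
tcp_rot: [-0.001, 0.706, 0.708, 0.0]
ft_force: [0.4, 0.9, 1.1]
gripper_width: 92.1
grasp_force: 0.0
```

View pics/w1.png

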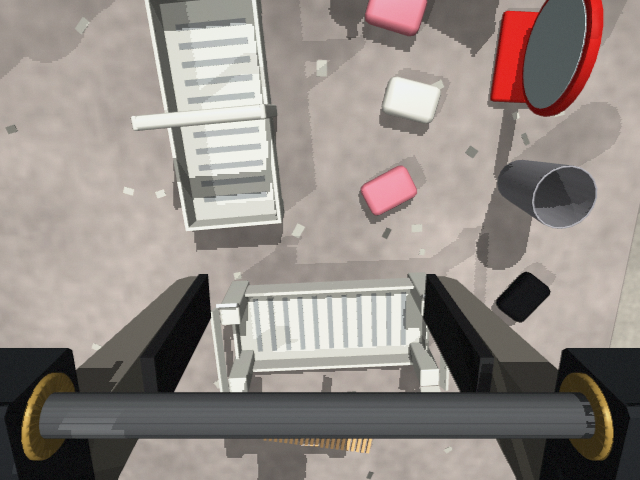

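The wrist view shows the upper tier with its handle from (133,123) to (272,112). The lower tier is centred at about (330,330), and the pink bars are at (388,190) and (397,12). I'll fit from this cloud.

```bash
cat > fit.py <<'E'
from h import *
def C(Q): return Q[np.isfinite(Q).all(1)]
def box(P,x,y,z,m=None):
    with np.errstate(invalid='ignore'):
        k=(P[...,0]>x[0])&(P[...,0]<x[1])&(P[...,1]>y[0])&(P[...,1]<y[1])&(P[...,2]>z[0])&(P[...,2]<z[1])
    if m is not None: k&=m
    n,l,st,c=cv2.connectedComponentsWithStats(k.astype(np.uint8))
    if n<2: return np.zeros((0,3))
    out=np.isin(l,[i for i in range(1,n) if st[i,4]>15]); return P[out]
E
python3 - <<'E'
from fit import *
P=np.load("w1.npy"); im=cv2.imread("pics/w1.png"); H,S,V=cv2.split(cv2.cvtColor(im,cv2.COLOR_BGR2HSV))
pink=((H>165)|(H<5))&(S>60)&(S<190)&(V>90)
for nm,a in dict(handle=((350,560),(-50,150),(126,142)),uwall=((330,600),(-130,200),(47,60)),lposts=((350,720),(-420,-160),(80,90)),lall=((350,720),(-420,-160),(34,100)),lwall=((350,720),(-420,-160),(36,44))).items():
    Q=box(P,*a); print(nm,len(Q),rect(Q) if len(Q) else '',np.median(Q[:,2]) if len(Q) else '')
for a in (((560,700),(-170,-40),(21,30)),((560,700),(50,170),(21,30))): 
    Q=box(P,*a,pink); print("pink",len(Q),rect(Q) if len(Q) else '')
P=np.load("scene1.npy"); im=cv2.imread("pics/scene1.png"); H,S,V=cv2.split(cv2.cvtColor(im,cv2.COLOR_BGR2HSV))
blue=(H>100)&(H<125)&(S>120);orange=(H>5)&(H<16)&(S>170)&(V>80)
for nm,a in dict(handle=((350,560),(-50,150),(126,142)),uwall=((330,600),(-130,200),(47,60)),lposts=((350,720),(-420,-160),(80,90)),lall=((350,720),(-420,-160),(34,100)),plate=((500,900),(180,400),(5,19),blue),chute=((700,800),(230,350),(235,275)),plg=((560,640),(230,330),(205,220),orange),cheek=((560,640),(200,360),(164,175),blue)).items():
    Q=box(P,*a); print(nm,len(Q),rect(Q) if len(Q) else '',np.median(Q[:,2]) if len(Q) else '')
E
```

```text
handle 2048 (array([421.9,  -9.4]), array([127.8,  14. ], dtype=float32), 5.1) 134.3511370750595
uwall 2039 (array([424.3, -10.6]), array([249.7, 123.4], dtype=float32), -84.8) 53.512629472425544
lposts 1582 (array([ 551. , -284.1]), array([276.4, 132.7], dtype=float32), 3.0) 84.79016807198127
lall 5724 (array([ 552.4, -282.4]), array([284.2, 135. ], dtype=float32), 2.7) 62.826088283380614
lwall 1907 (array([ 552.4, -282.8]), array([264.7, 121. ], dtype=float32), 3.2) 40.25267422696686
pink 1509 (array([ 624.9, -101.5]), array([61.4, 41.2], dtype=float32), 29.2)
pink 1486 (array([623.1,  97.8]), array([65.6, 33.9], dtype=float32), 0.3)
handle 220 (array([422.9,  -9.4]), array([131.7,  13.9], dtype=float32), 5.1) 132.01973667854293
uwall 404 (array([425.3,  -8. ]), array([253.7, 127.4], dtype=float32), -84.4) 51.08318911444985
lposts 441 (array([ 550. , -284.9]), array([286.6, 140.2], dtype=float32), 2.7) 84.03736642821355
lall 1466 (array([ 551.9, -284.3]), array([290.6, 141.1], dtype=float32), 2.7) 77.22363297900938
plate 1626 (array([701.8, 296.3]), array([197. , 108.6], dtype=float32), 7.2) 10.686850192113411
chute 449 (array([740.1, 301.2]), array([64.9, 42.5], dtype=float32), -86.4) 244.58953459497866
plg 230 (array([591.5, 283.5]), array([41.8, 40.5], dtype=float32), 42.1) 209.06616538516403
cheek 229 (array([595.5, 281.8]), array([92.9, 30.9], dtype=float32), -88.8) 167.7359170447794
```

View pics/scene1.png

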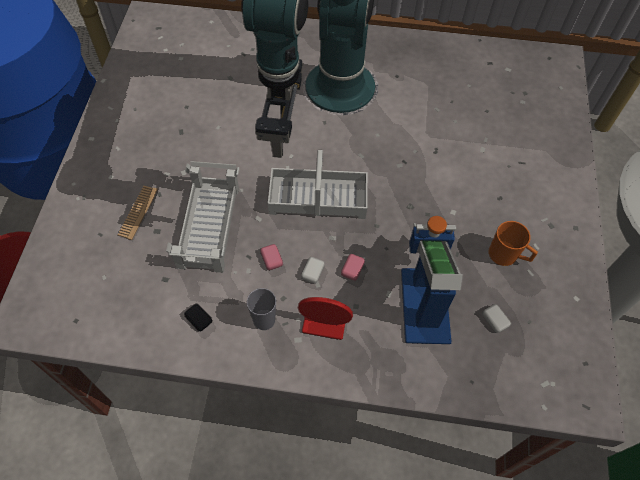

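```bash
python3 -m inch '[[[-0.005,0.02,0.04],0],[[-0.01,0.04,0.08],0],[[-0.015,0.06,0.12],0],[[-0.02,0.08,0.16],0],[[-0.023,0.092,0.18],0]]' | grep eef; for i in 1; do python3 -m inch '[[[0,0,0],7],[[0,0,0],14],[[0,0,0],21],[[0,0,0],28],[[0,0,0],35]]'|grep eef; python3 -m inch '[[[0,0,0],7],[[0,0,0],14],[[0,0,0],20],[[0,0,0],26],[[0,0,0],26]]' 0.07; done
python3 - <<'E'
from fit import *
P=np.load("w1.npy"); im=cv2.imread("pics/w1.png"); H,S,V=cv2.split(cv2.cvtColor(im,cv2.COLOR_BGR2HSV))
for z in ((100,116),):
    Q=box(P,(640,850),(-200,0),z); print("tumbler",rect(Q))
red=((H>174)|(H<4))&(S>190)
for z in ((5,145),(80,110),(110,145)):
    Q=box(P,(600,900),(-60,150),z,red); print("mirror",z,len(Q),rect(Q) if len(Q) else'',Q.min(0),Q.max(0))
im,P=cloud("wrist"); cv2.imwrite("pics/w2.png",im); H,S,V=cv2.split(cv2.cvtColor(im,cv2.COLOR_BGR2HSV))
pink=((H>165)|(H<5))&(S>60)&(S<190)&(V>90)
Q=box(P,(560,700),(-170,-40),(20,30),pink); print("A",len(Q),rect(Q),np.median(Q[:,2]))
T=tcp(); print(T.round(2)); print(np.degrees(np.arctan2(T[1,1],T[0,1])))
E
```

```text
eef_pos: [626.2, -101.7, 219.7]
eef_pos: [626.1, -101.6, 221.9]
t: 2.45
eef_pos: [626.1, -101.6, 222.1]
tcp_rot: [-0.0, 0.968, 0.25, -0.0]
ft_force: [0.1, -0.5, 0.8]
gripper_width: 69.7
grasp_force: 0.0
tumbler (array([797.4, -64. ]), array([121. ,  68.1], dtype=float32), 81.4)
mirror (5, 145) 4600 (array([765.7,  49.2]), array([113.2,  41.2], dtype=float32), 87.2) [744.05619461  -7.91954148   6.48575918] [787.27703428 106.00107289 142.83318959]
mirror (80, 110) 187 (array([774.6,  -1.3]), array([12.5, 11. ], dtype=float32), -39.2) [771.73963959  -7.91954148  80.11520196] [782.52730014   6.92963589 109.728337  ]
mirror (110, 145) 1608 (array([779.9,  47.2]), array([92.3, 12.7], dtype=float32), 87.1) [772.21460937   1.20894326 110.28427435] [787.27703428  93.55198815 142.83318959]
A 3435 (array([ 625.6, -101.2]), array([61.7, 41.7], dtype=float32), 28.7) 24.388905701732483
[[ 8.7000e-01  4.9000e-01 -0.0000e+00  6.2604e+02]
 [ 4.9000e-01 -8.7000e-01  0.0000e+00 -1.0166e+02]
 [-0.0000e+00 -0.0000e+00 -1.0000e+00  2.2211e+02]
 [ 0.0000e+00  0.0000e+00  0.0000e+00  1.0000e+00]]
-60.77944463996629
```

```bash
python3 -m inch '[[[0,0,0.035],0],[[0,0,0.07],0],[[0,0,0.105],0],[[0,0,0.14],0],[[0,0,0.16],0]]' 0.07|grep eef; python3 -m inch '[[[0,0,0.01],0],[[0,0,0.02],0],[[0,0,0.03],0],[[0,0,0.04],0],[[0,0,0.042],0]]' 0.07|egrep "eef|force"; python3 -m inch '[[[0,0,0],0],[[0,0,0],0],[[0,0,0],0],[[0,0,0],0],[[0,0,0],0]]' 0.03 25; python3 -m inch '[[[0,0,0],0],[[0,0,-0.02],0],[[0,0,-0.05],0],[[0,0,-0.08],0],[[0,0,-0.1],0]]'
```

```text
eef_pos: [623.8, -101.7, 58.4]
eef_pos: [625.6, -102.9, 19.6]
ft_force: [0.0, 0.0, 0.4]
grasp_force: 0.0
t: 3.75
eef_pos: [626.4, -103.1, 21.2]
tcp_rot: [0.0, 0.968, 0.25, 0.001]
ft_force: [0.7, 0.1, 2.5]
gripper_width: 43.8
grasp_force: 25.0
t: 4.17
eef_pos: [626.7, -103.3, 122.9]
tcp_rot: [0.0, 0.968, 0.25, 0.001]
ft_force: [-0.1, -0.5, -1.0]
gripper_width: 43.4
grasp_force: 25.0
```

```bash
python3 -m inch '[[[0,0,-0.02],7],[[0,0,-0.04],14],[[0,0,-0.06],20],[[0,0,-0.06],26],[[0,0,-0.06],26]]'|grep eef; python3 -m inch '[[[-0.005,0.035,0],0],[[-0.01,0.07,0],0],[[-0.015,0.105,0],0],[[-0.02,0.14,0],0],[[-0.0235,0.165,0],0]]'|grep eef;python3 -m inch '[[[0,0.01,0],0],[[0,0.012,0],0],[[0,0.012,0],0]]'|grep eef
python3 - <<'E'
from fit import *
im,P=cloud("wrist"); cv2.imwrite("pics/w3.png",im)
T=tcp(); print(T[:3,3].round(1),np.degrees(np.arctan2(T[1,1],T[0,1])).round(1))
for nm,a in dict(lposts=((350,720),(-420,-160),(80,88)),lall=((350,720),(-420,-160),(34,98)),lwall=((350,720),(-420,-160),(37,43))).items():
    Q=box(P,*a); print(nm,len(Q),rect(Q) if len(Q) else '',Q.min(0).round(1),Q.max(0).round(1))
E
```

```text
eef_pos: [626.5, -103.1, 181.8]
eef_pos: [609.2, -272.7, 179.4]
eef_pos: [611.5, -280.2, 179.5]
[ 612.  -278.8  179.6] -86.8
lposts 6194 (array([ 559.2, -282.4]), array([259.5, 134.4], dtype=float32), 4.0) [ 427.1 -357.7   80. ] [ 690.9 -210.7   88. ]
lall 16400 (array([ 558. , -283.9]), array([273.3, 140.1], dtype=float32), 3.1) [ 419.6 -359.1   34. ] [ 697.6 -207.4   97.4]
lwall 2894 (array([ 553.4, -284. ]), array([263.2, 116.4], dtype=float32), 2.9) [ 420.6 -341.1   37. ] [ 686.7 -220.7   43. ]
```

View pics/w3.png

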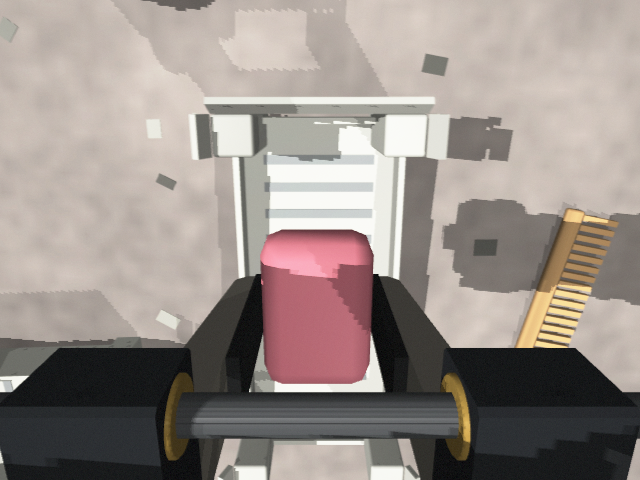

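Pink bar held squarely and centred over the lower tier. The posts at (235,135) and (405,135) straddle it, so I lower it.

```bash
python3 -m inch '[[[0,0.002,0.03],0],[[0,0.002,0.06],0],[[0,0.002,0.09],0],[[0,0.002,0.11],0],[[0,0.002,0.125],0]]'|grep eef; python3 -m inch '[[[0,0,0.005],0],[[0,0,0.01],0],[[0,0,0.013],0],[[0,0,0.013],0]]'|egrep "eef|ft"; python3 -m inch '[[[0,0,0],0],[[0,0,0],0],[[0,0,0],0],[[0,0,0],0]]' 0.062|egrep "width|ft"; python3 -m inch '[[[0,0,-0.02],0],[[0,0,-0.05],0],[[0,0,-0.09],0],[[0,0,-0.13],0],[[0,0,-0.16],0]]' |grep eef
python3 - <<'E'
from fit import *
im,P=cloud("wrist");H,S,V=cv2.split(cv2.cvtColor(im,cv2.COLOR_BGR2HSV))
pink=((H>165)|(H<5))&(S>60)&(S<190)&(V>90)
Q=box(P,(400,700),(-400,-170),(30,60),pink); print("A",len(Q),rect(Q),np.median(Q[:,2]))
im,P=cloud("scene");H,S,V=cv2.split(cv2.cvtColor(im,cv2.COLOR_BGR2HSV))
pink=((H>165)|(H<5))&(S>60)&(S<170)&(V>90)
Q=box(P,(540,720),(30,200),(20,32),pink); print("B",len(Q),rect(Q),np.median(Q[:,2])); print(tcp()[:3].round(2))
E
```

```text
eef_pos: [611.6, -279.0, 52.7]
eef_pos: [612.4, -282.8, 43.0]
ft_force: [0.2, 0.2, -0.4]
ft_force: [0.5, 0.1, 0.9]
gripper_width: 62.0
eef_pos: [612.4, -283.7, 206.2]
A 4424 (array([ 612.3, -282.1]), array([61.9, 43.9], dtype=float32), 2.9) 42.31925822591097
B 243 (array([625.8, 107.6]), array([61.2, 39.8], dtype=float32), -16.3) 23.343183654596942
[[ 1.0000e+00  5.0000e-02  1.0000e-02  6.1478e+02]
 [ 5.0000e-02 -1.0000e+00 -0.0000e+00 -2.8494e+02]
 [ 1.0000e-02  0.0000e+00 -1.0000e+00  2.0943e+02]]
```

```bash
python3 -m inch '[[[0.003,-0.035,0],0],[[0.006,-0.075,0],0],[[0.01,-0.115,0],0],[[0.012,-0.155,0],0],[[0.015,-0.195,0],0]]' 0.07|grep eef; python3 -m inch '[[[0.003,-0.04,0],0],[[0.006,-0.08,0],0],[[0.01,-0.12,0],0],[[0.012,-0.16,0],0],[[0.015,-0.19,0],0]]'|grep eef; python3 -m inch '[[[0,0,0],7],[[0,0,0],14],[[0,0,0],19],[[0,0,0],19],[[0,0,0],19]]'|grep eef
python3 - <<'E'
from fit import *
im,P=cloud("wrist");H,S,V=cv2.split(cv2.cvtColor(im,cv2.COLOR_BGR2HSV))
pink=((H>165)|(H<5))&(S>60)&(S<190)&(V>90)
T=tcp()
Q=box(P,(540,720),(30,200),(20,32),pink); r=rect(Q); print("B",len(Q),r,np.median(Q[:,2])); print(T[:3,3].round(1),np.degrees(np.arctan2(T[1,1],T[0,1])).round(1), "tool shift",(T[:2,:2].T@(r[0]-T[:2,3])).round(1))
E
```

```text
eef_pos: [615.8, -85.7, 201.8]
eef_pos: [620.5, 107.4, 201.7]
eef_pos: [621.2, 103.1, 201.8]
B 1017 (array([623.6, 107.6]), array([61.6, 41.9], dtype=float32), -16.3) 23.00331839552109
[621.3 103.  201.9] -105.9 tool shift [ 0.9 -5. ]
```

```bash
python3 -m inch '[[[0.001,-0.005,0.035],0],[[0.001,-0.005,0.07],0],[[0.001,-0.005,0.1],0],[[0.001,-0.005,0.125],0],[[0.001,-0.005,0.14],0]]'|grep eef; python3 -m inch '[[[0,0,0.01],0],[[0,0,0.02],0],[[0,0,0.03],0],[[0,0,0.04],0],[[0,0,0.041],0]]'|egrep "eef|ft"; python3 -m inch '[[[0,0,0],0],[[0,0,0],0],[[0,0,0],0],[[0,0,0],0],[[0,0,0],0]]' 0.03 25; python3 -m inch '[[[0,0,0],0],[[0,0,-0.03],0],[[0,0,-0.07],0],[[0,0,-0.11],0],[[0,0,-0.15],0]]'; python3 -m inch '[[[0,0,0],-7],[[0,0,0],-14],[[0,0,0],-19],[[0,0,0],-19],[[0,0,0],-19]]'
```

```text
eef_pos: [622.1, 107.1, 59.1]
eef_pos: [623.2, 107.5, 20.0]
ft_force: [-0.8, -0.1, 0.1]
t: 9.45
eef_pos: [624.4, 107.6, 22.1]
tcp_rot: [-0.0, 0.99, -0.139, 0.001]
ft_force: [0.2, -0.0, 2.7]
gripper_width: 43.9
grasp_force: 25.0
t: 9.87
eef_pos: [623.3, 107.4, 172.6]
tcp_rot: [0.0, 0.99, -0.139, -0.001]
ft_force: [0.4, 0.3, -1.3]
gripper_width: 43.6
grasp_force: 25.0
t: 10.28
eef_pos: [623.7, 107.4, 171.3]
tcp_rot: [-0.0, 1.0, 0.025, -0.0]
ft_force: [-0.1, -0.3, -0.9]
gripper_width: 43.7
grasp_force: 25.0
```

```bash
python3 -m inch '[[[-0.01,0.035,-0.005],0],[[-0.025,0.073,-0.01],0],[[-0.04,0.11,-0.015],0],[[-0.055,0.147,-0.015],0],[[-0.07,0.184,-0.015],0]]'|grep eef;python3 -m inch '[[[-0.015,0.035,0],0],[[-0.03,0.073,0],0],[[-0.045,0.11,0],0],[[-0.06,0.147,0],0],[[-0.075,0.184,0],0]]'|grep eef;python3 -m inch '[[[-0.005,0.015,0],0],[[-0.005,0.02,0],0],[[-0.005,0.02,0],0],[[-0.005,0.02,0],0]]'|grep eef
```

```text
eef_pos: [562.9, -81.5, 186.5]
eef_pos: [497.3, -269.1, 186.3]
eef_pos: [495.1, -286.3, 186.0]
```

```bash
python3 -m inch '[[[-0.002,0,0.03],0],[[-0.002,0,0.06],0],[[-0.002,0,0.09],0],[[-0.002,0,0.115],0],[[-0.002,0,0.13],0]]'|grep eef; python3 -m inch '[[[0,0,0.005],0],[[0,0,0.01],0],[[0,0,0.014],0],[[0,0,0.014],0]]'|egrep "eef|ft"; python3 -m inch '[[[0,0,0],0],[[0,0,0],0],[[0,0,0],0],[[0,0,0],0]]' 0.062|egrep "eef|width|ft"; python3 -m inch '[[[0,0,-0.02],0],[[0,0,-0.05],0],[[0,0,-0.09],0],[[0,0,-0.13],0],[[0,0,-0.17],0]]' |grep eef
python3 - <<'E'
from fit import *
T=tcp()
im,P=cloud("wrist");H,S,V=cv2.split(cv2.cvtColor(im,cv2.COLOR_BGR2HSV))
pink=((H>165)|(H<5))&(S>60)&(S<190)&(V>90)
for x in((400,545),(550,700)):
    Q=box(P,x,(-400,-170),(30,60),pink); print(len(Q),rect(Q) if len(Q) else '',np.median(Q[:,2]))
Q=box(P,(330,520),(-120,150),(126,142)); print("handle",len(Q),rect(Q) if len(Q) else '');print(T[:3,3].round(1),np.degrees(np.arctan2(T[1,1],T[0,1])).round(1))
E
```

```text
eef_pos: [492.3, -284.1, 53.4]
eef_pos: [493.1, -287.3, 42.6]
ft_force: [0.1, 0.1, -0.9]
eef_pos: [492.9, -288.1, 43.1]
ft_force: [0.5, -0.1, 1.2]
gripper_width: 61.5
eef_pos: [491.9, -287.9, 214.4]
4253 (array([ 492.5, -286.6]), array([63.2, 44.1], dtype=float32), 2.3) 42.30210922566573
5584 (array([ 610.3, -282.5]), array([60.6, 43.9], dtype=float32), 2.5) 42.4145954687925
handle 0 
[ 491.9 -287.9  214.4] -87.0
```

```bash
python3 -m inch '[[[-0.007,-0.035,0],0],[[-0.014,-0.073,0],0],[[-0.021,-0.11,0],0],[[-0.028,-0.147,0],0],[[-0.036,-0.184,0],0]]' 0.06|grep eef; python3 -m inch '[[[-0.007,-0.035,0],-1],[[-0.014,-0.07,0],-2],[[-0.019,-0.098,0],-2],[[-0.019,-0.098,0],-2],[[-0.019,-0.098,0],-2]]'|grep eef
python3 - <<'E'
from fit import *
T=tcp()
im,P=cloud("wrist")
Q=box(P,(330,520),(-120,150),(126,142)); print("handle",len(Q),rect(Q) if len(Q) else '',np.median(Q[:,2]));print(T[:3,3].round(1),np.degrees(np.arctan2(T[1,1],T[0,1])).round(1), "shift",T[:2,:2].T@(rect(Q)[0]-T[:2,3]))
E
```

```text
eef_pos: [446.3, -104.5, 212.6]
eef_pos: [422.7, -8.0, 212.7]
handle 5223 (array([422.1,  -9.3]), array([127.3,  14. ], dtype=float32), 5.1) 134.44334630288813
[422.7  -8.  212.7] -84.8 shift [-0.6715543   1.26619626]
```

```bash
python3 -m inch '[[[0,0.001,0.02],0],[[0,0.001,0.04],0],[[0,0.001,0.06],0],[[0,0.001,0.08],0],[[0,0.001,0.0925],0]]'|egrep "eef|ft"; python3 -m inch '[[[0,0,0],0],[[0,0,0],0],[[0,0,0],0],[[0,0,0],0],[[0,0,0],0]]' 0 40; python3 -m inch '[[[0,0,0],0],[[0,0,0],0],[[0,0,0],0],[[0,0,0],0],[[0,0,0],0]]';python3 -m inch '[[[0,0,-0.005],0],[[0,0,-0.015],0],[[0,0,-0.03],0],[[0,0,-0.05],0],[[0,0,-0.07],0]]'
```

```text
eef_pos: [422.4, -12.1, 118.3]
ft_force: [-0.4, -0.2, 0.4]
t: 14.72
eef_pos: [423.6, -10.3, 120.7]
tcp_rot: [-0.0, 0.999, 0.043, 0.001]
ft_force: [0.3, 0.7, 0.4]
gripper_width: 28.8
grasp_force: 0.0
t: 15.13
eef_pos: [423.1, -10.1, 120.3]
tcp_rot: [-0.0, 0.999, 0.044, 0.0]
ft_force: [-1.4, 0.4, 5.1]
gripper_width: 13.7
grasp_force: 40.0
t: 15.55
eef_pos: [422.0, -10.2, 190.2]
tcp_rot: [0.0, 0.999, 0.043, -0.001]
ft_force: [0.6, -1.2, -2.0]
gripper_width: 13.5
grasp_force: 40.0
```

```bash
for k in 1; do python3 -m inch '[[[0,0,0],-6],[[0,0,0],-12],[[0,0,0],-18],[[0,0,0],-24],[[0,0,0],-30]]'|grep eef; python3 -m inch '[[[0,0,0],-6],[[0,0,0],-12],[[0,0,0],-18],[[0,0,0],-24],[[0,0,0],-30]]'|grep eef; python3 -m inch '[[[0,0,0],-7],[[0,0,0],-14],[[0,0,0],-21],[[0,0,0],-28],[[0,0,0],-31.6]]'|grep eef;python3 -m inch '[[[0,0,0],0],[[0,0,0],0],[[0,0,0],0],[[0,0,0],0],[[0,0,0],0]]'; done
python3 - <<'E'
from fit import *
T=tcp();print(T[:3,3].round(1),np.degrees(np.arctan2(T[1,1],T[0,1])).round(1))
E
```

```text
eef_pos: [422.4, -10.1, 189.8]
eef_pos: [422.3, -10.2, 189.7]
eef_pos: [422.3, -10.1, 189.7]
t: 17.22
eef_pos: [422.8, -10.1, 189.9]
tcp_rot: [0.0, 0.666, 0.746, -0.0]
ft_force: [0.0, 0.3, -2.1]
gripper_width: 13.7
grasp_force: 40.0
[422.8 -10.1 189.9] 6.6
```

```bash
python3 -m inch '[[[0,-0.02,0],0],[[0.02,-0.04,0],0],[[0.05,-0.05,0],0],[[0.08,-0.055,0],0],[[0.11,-0.055,0],0]]'|grep eef; python3 -m inch '[[[0.02,0,0],0],[[0.05,0,0],0],[[0.08,0,0],0],[[0.1,0,0],0],[[0.11,0,0],0]]'|grep eef
python3 - <<'E'
from fit import *
T=tcp();print(T[:3,3].round(1),np.degrees(np.arctan2(T[1,1],T[0,1])).round(1))
im,P=cloud("wrist"); cv2.imwrite("pics/w4.png",im); H,S,V=cv2.split(cv2.cvtColor(im,cv2.COLOR_BGR2HSV))
blue=(H>100)&(H<125)&(S>120);orange=(H>5)&(H<16)&(S>170)&(V>80)
for nm,a in dict(plate=((500,900),(180,400),(5,19),blue),plg=((560,640),(230,330),(205,220),orange),cheek=((560,640),(200,360),(160,175),blue)).items():
    Q=box(P,*a); print(nm,len(Q),rect(Q) if len(Q)>5 else '',np.median(Q[:,2]) if len(Q) else '')
E
```

```text
eef_pos: [354.1, 93.5, 190.0]
eef_pos: [342.5, 204.8, 190.0]
[342.5 204.8 190. ] 6.8
plate 0  
plg 0  
cheek 0
```

View pics/w4.png

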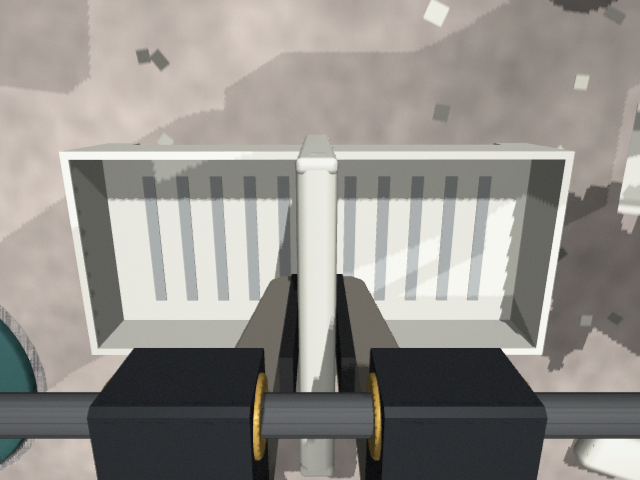

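The tier is held level and seen from above, with the chute's edge at the right (630,180). Now shift sideways, lower it, and slide it under the mouth.

```bash
python3 -m inch '[[[0.015,0,0],0],[[0.03,0.01,0],0],[[0.045,0.02,0],0],[[0.049,0.03,0],0],[[0.049,0.036,0],0]]'|grep eef; python3 -m inch '[[[0,0,0.015],0],[[0,0,0.03],0],[[0,0,0.045],0],[[0,0,0.058],0],[[0,0,0.065],0]]'|egrep "eef|ft";python3 -m inch '[[[0,0,0],0],[[0,0,0],0],[[0,0,0],0]]'
python3 - <<'E'
from fit import *
T=tcp();print(T[:3,3].round(1),np.degrees(np.arctan2(T[1,1],T[0,1])).round(1))
im,P=cloud("scene"); cv2.imwrite("pics/s4.png",cv2.resize(im[150:350,300:540],(720,600))); im,P=cloud("side"); cv2.imwrite("pics/sd4.png",cv2.resize(im[130:280,180:400],(800,545)))
E
```

```text
eef_pos: [374.3, 254.7, 189.8]
eef_pos: [372.8, 252.5, 123.4]
ft_force: [-0.2, -0.5, -1.6]
t: 19.18
eef_pos: [373.7, 254.8, 125.5]
tcp_rot: [0.0, 0.666, 0.746, 0.0]
ft_force: [0.6, -0.4, -1.6]
gripper_width: 13.5
grasp_force: 40.0
[373.7 254.8 125.5] 6.6
```

View pics/s4.png

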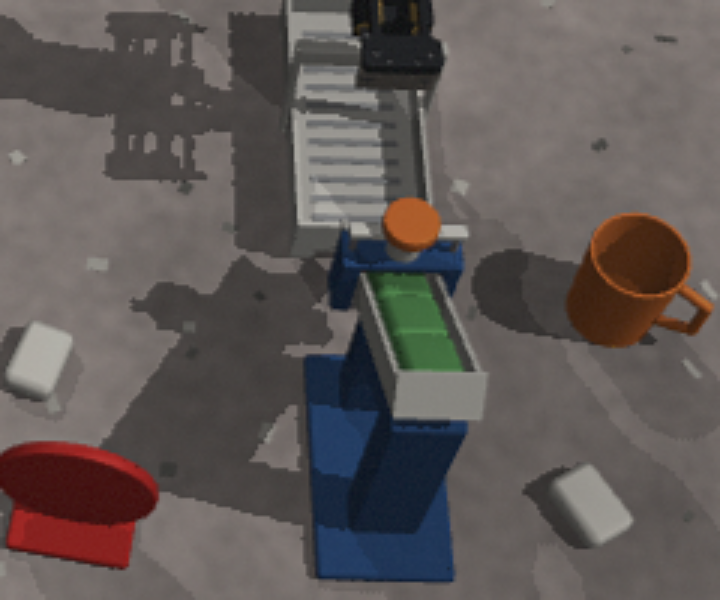

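Three green bars sit in the chute at (430,310) in the crop. The tier is ahead of the mouth and in line with it, so I slide it under and set it down.

```bash
python3 -m inch '[[[0,0.0,0.002],0],[[0.001,0.01,0.002],0],[[0.002,0.022,0.002],0],[[0.003,0.034,0.002],0],[[0.003,0.044,0.002],0]]'|egrep "eef|ft"; python3 -m inch '[[[0,0,0],0],[[0,0,0.001],0],[[0,0,0.002],0],[[0,0,0.003],0],[[0,0,0.003],0]]'
python3 - <<'E'
from fit import *
T=tcp();d=T[:2,3]-[531.7,276.6];a=np.radians(6.7);print(T[:3,3].round(1),np.degrees(np.arctan2(T[1,1],T[0,1])).round(1),d[0]*np.cos(a)+d[1]*np.sin(a),d[1]*np.cos(a)-d[0]*np.sin(a))
im,P=cloud("side"); cv2.imwrite("pics/sd5.png",cv2.resize(im[130:280,180:400],(800,545)))
E
```

```text
eef_pos: [418.6, 263.6, 123.1]
ft_force: [0.2, 0.2, -1.3]
t: 20.12
eef_pos: [416.0, 262.7, 120.4]
tcp_rot: [0.0, 0.665, 0.747, -0.0]
ft_force: [-1.4, -2.0, 4.1]
gripper_width: 14.1
grasp_force: 40.0
[416.  262.7 120.4] 6.6 -116.53292738544165 -0.33454792752105433
```

View pics/sd5.png

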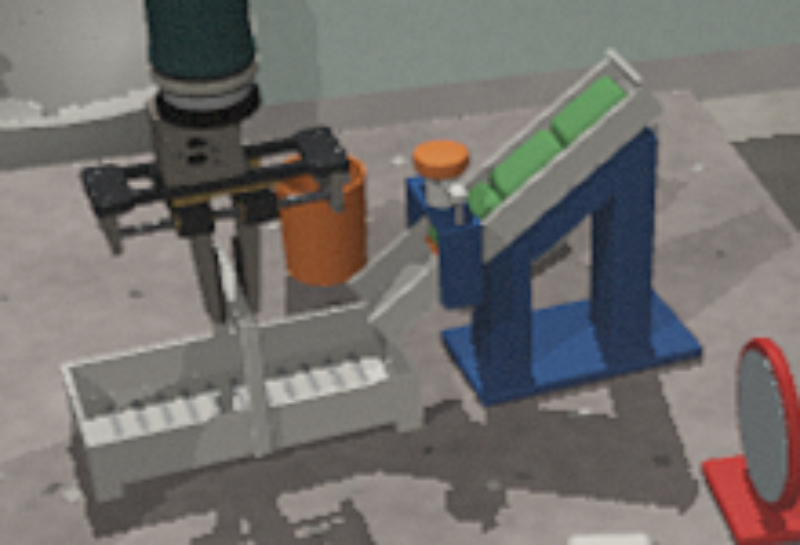

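The tier stands under the mouth with its end wall below the chute lip at (370,310). Now release it and go to the plunger.

```bash
python3 -m inch '[[[0,0,0],0],[[0,0,0],0],[[0,0,0],0],[[0,0,0],0],[[0,0,0],0]]' 0.05|egrep "eef|ft|wid"; python3 -m inch '[[[0,0,-0.01],0],[[0,0,-0.03],0],[[0,0,-0.065],0],[[0,0,-0.1],0],[[0,0,-0.14],0]]'|grep eef;  python3 -m inch '[[[0,0.03,0],0],[[0,0.07,0],0],[[0,0.11,0],0],[[0,0.145,0],0],[[0,0.17,0],0]]' 0 20|grep eef; python3 -m inch '[[[0,0.006,0],0],[[0,0.0065,0],0],[[0,0.0065,0],0],[[0,0.0065,0],0]]'
python3 - <<'E'
from fit import *
T=tcp();d=T[:2,3]-[591.3,283.6];print(T[:3,3].round(1),d)
im,P=cloud("side"); cv2.imwrite("pics/sd6.png",cv2.resize(im[130:280,180:400],(800,545)))
im,P=cloud("scene"); cv2.imwrite("pics/s6.png",im)
for n in["scene"]:
    print(rect(box(P,(330,520),(150,380),(126,142))))
E
```

```text
eef_pos: [416.3, 263.0, 119.8]
ft_force: [0.3, 0.0, 0.0]
gripper_width: 44.7
eef_pos: [415.6, 262.4, 261.2]
eef_pos: [588.2, 282.0, 260.6]
t: 21.75
eef_pos: [590.3, 283.6, 260.2]
tcp_rot: [-0.0, 0.665, 0.747, -0.0]
ft_force: [0.2, 0.0, 0.0]
gripper_width: 0.6
grasp_force: 0.0
[590.3 283.6 260.2] [-1.02436931 -0.01213667]
(array([421. , 238.1]), array([81.1, 19.6], dtype=float32), -84.9)
```

View pics/sd6.png

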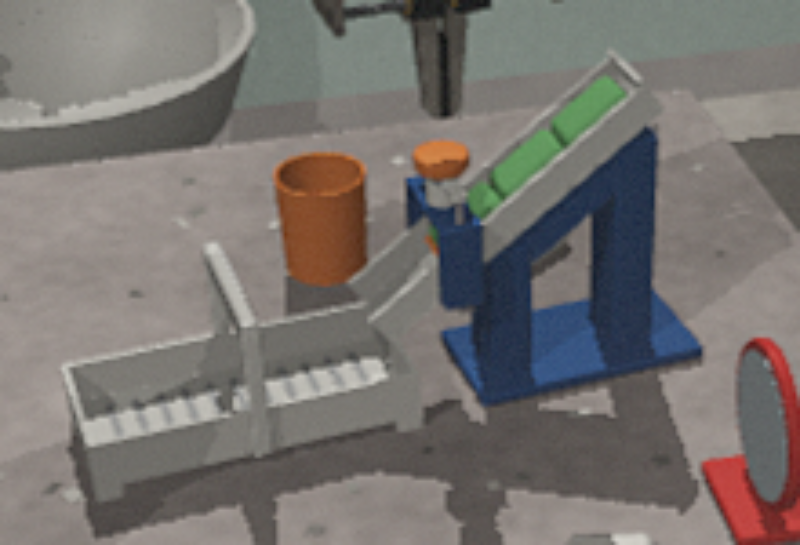

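The tier stands alone and undisturbed, and the fingers are right above the plunger at (440,110). Press.

```bash
python3 -m inch '[[[0,0,0.01],0],[[0,0,0.02],0],[[0,0,0.028],0],[[0,0,0.028],0]]'|egrep "eef|ft"; python3 -m inch '[[[0,0,0.008],0],[[0,0,0.014],0],[[0,0,0.018],0],[[0,0,0.022],0],[[0,0,0.024],0]]'|egrep "eef|ft"; python3 -m inch '[[[0,0,0],0],[[0,0,0],0],[[0,0,0],0],[[0,0,0],0],[[0,0,0],0]]'|egrep "eef|ft"
```

```text
eef_pos: [590.4, 282.6, 229.1]
ft_force: [-0.5, -0.8, -0.5]
eef_pos: [591.9, 283.4, 208.5]
ft_force: [-6.4, -2.6, 18.1]
eef_pos: [591.9, 283.4, 208.7]
ft_force: [-1.4, -0.9, 6.0]
```

```bash
for i in 1; do python3 -m inch '[[[0,0,0.001],0],[[0,0,0.002],0],[[0,0,0.002],0],[[0,0,0.002],0],[[0,0,0.002],0]]'|egrep "eef|ft"; python3 -m inch '[[[0,0,0],0],[[0,0,0],0],[[0,0,0],0],[[0,0,0],0],[[0,0,0],0]]'|egrep "eef|ft"; done
python3 - <<'E'
from fit import *
im,P=cloud("side"); cv2.imwrite("pics/sd7.png",cv2.resize(im[130:280,180:400],(800,545)))
E
```

```text
eef_pos: [591.9, 283.4, 208.6]
ft_force: [-5.5, -2.1, 16.6]
eef_pos: [591.9, 283.4, 208.6]
ft_force: [-4.9, -2.4, 14.6]
```

View pics/sd7.png

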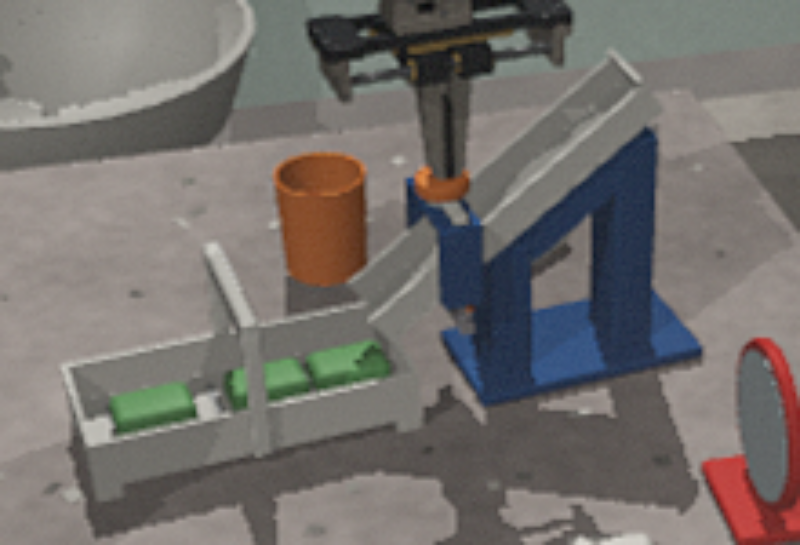

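All three green bars lie flat in the tier at (150,405), (270,380) and (345,362), and the chute is empty. I let the plunger rise and go back to the handle.

```bash
python3 -m inch '[[[0,0,-0.01],0],[[0,0,-0.02],0],[[0,0,-0.03],0],[[0,0,-0.04],0],[[0,0,-0.052],0]]'|egrep "eef|ft"; python3 -m inch '[[[0,-0.03,0],0],[[0,-0.07,0],0],[[0,-0.11,0],0],[[0,-0.145,0],0],[[0,-0.17,0],0]]' 0.05|grep eef; python3 -m inch '[[[0,-0.006,0.02],0],[[0,-0.006,0.04],0],[[0,-0.006,0.05],0],[[0,-0.006,0.05],0],[[0,-0.006,0.05],0]]'
python3 - <<'E'
from fit import *
T=tcp()
im,P=cloud("wrist"); Q=box(P,(330,520),(150,400),(126,142)); r=rect(Q); print(r,T[:3,3],"shift",T[:2,:2].T@(r[0]-T[:2,3]),np.degrees(np.arctan2(T[1,1],T[0,1])).round(1))
im,P=cloud("scene"); H,S,V=cv2.split(cv2.cvtColor(im,cv2.COLOR_BGR2HSV)); Q=box(P,(560,640),(230,330),(180,225),(H>5)&(H<16)&(S>170)&(V>80)); print("plunger top",np.median(Q[:,2]))
E
```

```text
eef_pos: [591.5, 283.0, 257.9]
ft_force: [-0.0, -0.0, 0.5]
eef_pos: [419.9, 263.3, 258.1]
t: 25.15
eef_pos: [417.3, 263.0, 207.9]
tcp_rot: [-0.0, 0.665, 0.746, -0.0]
ft_force: [0.1, -0.5, 0.7]
gripper_width: 49.9
grasp_force: 0.0
(array([416.2, 261.6]), array([127.8,  14. ], dtype=float32), -83.4) [417.2781527  262.98501592 207.895728  ] shift [-1.25251354 -1.2295896 ] 6.6
plunger top 209.20381881104367
```

```bash
python3 -m inch '[[[-0.001,-0.001,0.02],0],[[-0.001,-0.001,0.04],0],[[-0.001,-0.001,0.06],0],[[-0.001,-0.001,0.08],0],[[-0.001,-0.001,0.087],0]]'|egrep "eef|ft"; python3 -m inch '[[[0,0,0],0],[[0,0,0],0],[[0,0,0],0],[[0,0,0],0],[[0,0,0],0]]' 0 55|grep wid; python3 -m inch '[[[0,0,0],0],[[0,0,0],0],[[0,0,0],0],[[0,0,0],0],[[0,0,0],0]]'|egrep "eef|force|wid";python3 -m inch '[[[0,0,-0.001],0],[[0,0,-0.002],0],[[0,0,-0.004],0],[[0,0,-0.005],0],[[0,0,-0.005],0]]'
```

```text
eef_pos: [415.7, 261.4, 119.3]
ft_force: [0.2, -0.4, -0.1]
gripper_width: 18.5
eef_pos: [416.4, 262.2, 121.7]
ft_force: [-1.9, -1.3, 6.5]
gripper_width: 13.4
grasp_force: 55.0
t: 26.92
eef_pos: [416.0, 261.8, 125.8]
tcp_rot: [-0.0, 0.665, 0.747, -0.0]
ft_force: [1.3, 0.4, -5.0]
gripper_width: 13.4
grasp_force: 55.0
```

```bash
python3 -m inch '[[[0,-0.006,0],0],[[0,-0.014,0],0],[[0,-0.024,0],0],[[0,-0.034,0],0],[[0,-0.042,0],0]]'|egrep "eef"; python3 -m inch '[[[0,-0.006,0],0],[[0,-0.012,0],0],[[0,-0.015,0],0],[[0,-0.015,0],0],[[0,-0.015,0],0]]'|egrep "eef"; python3 -m inch '[[[0,0,-0.006],0],[[0,0,-0.016],0],[[0,0,-0.03],0],[[0,0,-0.044],0],[[0,0,-0.058],0]]'|egrep "eef";python3 -m inch '[[[0,0,-0.014],0],[[0,0,-0.028],1],[[0,0,-0.042],2],[[0,0,-0.054],3],[[0,0,-0.06],3.8]]'
python3 - <<'E'
from fit import *
T=tcp(); d=np.array([552.8,-283.8])-T[:2,3]; print(T[:3,3],np.degrees(np.arctan2(T[1,1],T[0,1])).round(1),"shift",T[:2,:2].T@d)
E
```

```text
eef_pos: [372.4, 256.7, 125.7]
eef_pos: [359.7, 255.5, 126.0]
eef_pos: [359.8, 255.5, 185.3]
t: 28.58
eef_pos: [360.3, 255.8, 246.3]
tcp_rot: [0.0, 0.69, 0.724, 0.002]
ft_force: [0.2, 0.4, -4.6]
gripper_width: 13.5
grasp_force: 55.0
[360.28784536 255.83320435 246.25035537] 2.7 shift [-548.16763229  166.66380138]
```

```bash
python3 -m inch '[[[-0.008,0.002,0],0],[[-0.022,0.006,0],0],[[-0.042,0.012,0],0],[[-0.064,0.019,0],0],[[-0.086,0.026,0],0]]'|grep eef; python3 -m inch '[[[-0.022,0.007,0],0],[[-0.044,0.013,0],0],[[-0.066,0.02,0],0],[[-0.088,0.027,0],0],[[-0.11,0.033,0],0]]'|grep eef;python3 -m inch '[[[-0.022,0.007,0],0],[[-0.044,0.013,0],0],[[-0.066,0.02,0],0],[[-0.088,0.027,0],0],[[-0.11,0.033,0],0]]'|grep eef;python3 -m inch '[[[-0.022,0.007,0],0],[[-0.044,0.013,0],0],[[-0.066,0.02,0],0],[[-0.088,0.027,0],0],[[-0.11,0.033,0],0]]'|grep eef; python3 -m inch '[[[-0.022,0.007,0],0],[[-0.044,0.014,0],0],[[-0.064,0.021,0],0],[[-0.08,0.026,0],0],[[-0.09,0.03,0],0]]'
python3 - <<'E'
from fit import *
T=tcp(); d=np.array([552.8,-283.8])-T[:2,3]; print(T[:3,3],np.degrees(np.arctan2(T[1,1],T[0,1])).round(1),"shift",T[:2,:2].T@d)
E
```

```text
eef_pos: [389.4, 169.0, 243.3]
eef_pos: [427.7, 60.5, 243.3]
eef_pos: [465.9, -47.6, 243.3]
eef_pos: [504.0, -155.7, 243.1]
t: 30.67
eef_pos: [538.0, -245.3, 243.0]
tcp_rot: [-0.0, 0.69, 0.723, -0.001]
ft_force: [-0.2, 0.2, -3.7]
gripper_width: 13.7
grasp_force: 55.0
[ 538.04988556 -245.30791812  242.95245479] 2.7 shift [-39.13692839  12.94244866]
```

```bash
python3 - <<'E'
from fit import *
im,P=cloud("side");H,S,V=cv2.split(cv2.cvtColor(im,cv2.COLOR_BGR2HSV)); m=((H>165)|(H<5))&(S>60)&(S<190)&(V>90)
n,l,st,c=cv2.connectedComponentsWithStats(m.astype(np.uint8))
for i in range(1,n):
    if st[i,4]>30: Q=C(P[l==i]); print(c[i].round(),st[i,4],np.median(Q,0).round(), rect(Q))
cv2.imwrite("pics/sd8.png",im)
E
python3 -m inch '[[[-0.01,0.003,0],0],[[-0.022,0.007,0],0],[[-0.032,0.01,0],0],[[-0.038,0.012,0],0],[[-0.039,0.013,0],0]]'|grep eef; python3 -m inch '[[[0,0,0],0],[[0,0,0],0],[[0,0,0],0]]'|grep eef
python3 - <<'E'
from fit import *
T=tcp();print(T[:3,3].round(1),np.degrees(np.arctan2(T[1,1],T[0,1])).round(2))
im,P=cloud("wrist"); cv2.imwrite("pics/w9.png",im); z=T[2,3]-121.7
for nm,a in dict(handle=((450,650),(-400,-180),(z+126,z+142)),uwall=((400,720),(-400,-180),(z+48,z+58)),lip=((380,720),(-420,-160),(90,98)),post=((380,720),(-420,-160),(81,88))).items():
    Q=box(P,*a); print(nm,len(Q),(rect(Q),Q.min(0).round(1),Q.max(0).round(1)) if len(Q) else '')
im,P=cloud("scene"); cv2.imwrite("pics/s9.png",im)
for nm,a in dict(handle=((450,650),(-400,-180),(z+126,z+142)),uwall=((400,720),(-400,-180),(z+46,z+58)),lip=((380,720),(-420,-160),(76,98)) ).items():
    Q=box(P,*a); print(nm,len(Q),(rect(Q),Q.min(0).round(1),Q.max(0).round(1)) if len(Q) else '')
E
```

```text
[391. 262.] 632 [773.  25.  12.] (array([755.6,  -7.8]), array([593.8,  83.7], dtype=float32), 70.5)
[371. 368.] 572 [ 609. -293.   40.] (array([ 614. , -286.7]), array([70.4, 43.9], dtype=float32), -0.3)
[323. 391.] 518 [ 496. -323.   41.] (array([ 499.3, -315.9]), array([68.1, 54.5], dtype=float32), 4.7)
eef_pos: [553.9, -282.4, 243.9]
eef_pos: [553.8, -280.0, 243.8]
[ 553.8 -280.   243.8] 2.85
handle 11998 ((array([ 551.9, -280. ]), array([126.7,  43. ], dtype=float32), 80.8), array([ 531.6, -344.7,  248.1]), array([ 575.5, -216.4,  264.1]))
uwall 11461 ((array([ 553.6, -277.8]), array([261.8, 122.5], dtype=float32), 3.0), array([ 420.7, -345.2,  170.1]), array([ 686.6, -216.3,  179.8]))
lip 694 ((array([ 549.5, -219.6]), array([282.8,  10.4], dtype=float32), 2.8), array([ 408.5, -231.4,   90. ]), array([ 690.9, -208. ,   96.7]))
post 493 ((array([ 550.7, -222.8]), array([268.6,   9.4], dtype=float32), 3.2), array([ 416.6, -232.7,   81.5]), array([ 684.8, -212.2,   88. ]))
handle 156 ((array([ 556.2, -244.2]), array([55.9, 34.5], dtype=float32), -79.7), array([ 544. , -273.8,  248.4]), array([ 578.1, -215.7,  262.1]))
uwall 487 ((array([ 555.3, -279.2]), array([265. , 125.8], dtype=float32), 3.8), array([ 420.7, -341.7,  168.1]), array([ 688.7, -216.2,  179.9]))
lip 387 ((array([ 554.6, -285.1]), array([285.6, 142.3], dtype=float32), 3.0), array([ 408.9, -350.6,   76.4]), array([ 697.8, -207.6,   97.9]))
```

View pics/w9.png

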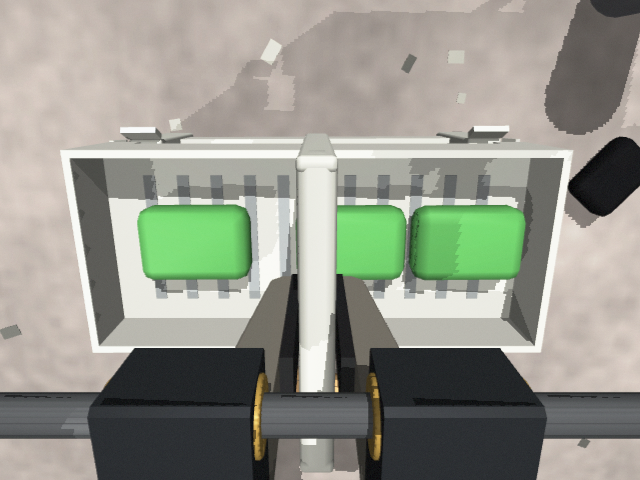

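The wrist view shows all three green bars flat in the carried tier at (195,240), (370,240) and (468,240), and the lower tier's lips at (140,132) and (490,132). One pink bar in the lower tier seems to have been knocked sideways, so I'll check that.

Run:
```python
import cv2
im=cv2.imread("pics/sd8.png"); cv2.imwrite("pics/sd8c.png",cv2.resize(im[280:440,250:450],(750,600)))
```

```text
(no output)
```

View pics/sd8c.png

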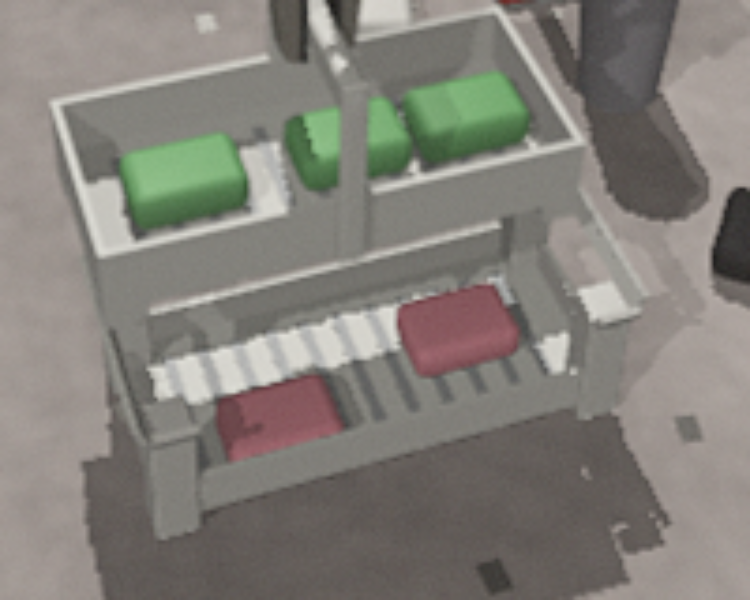

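Both pink bars lie flat inside the lower tier. The left one was pushed towards the near wall but is still within limits. I centre the upper tier and lower it.

```bash
python3 -m inch '[[[-0.003,-0.001,0.003],0],[[-0.005,-0.002,0.008],0],[[-0.005,-0.002,0.013],0],[[-0.005,-0.002,0.018],0],[[-0.005,-0.002,0.02],0]]'|egrep "eef|ft"; python3 -m inch '[[[0,0,0.003],0],[[0,0,0.006],0],[[0,0,0.009],0],[[0,0,0.011],0],[[0,0,0.011],0]]'|egrep "eef|ft"; python3 -m inch '[[[0,0,0],0],[[0,0,0],0]]'|egrep "eef|ft|rot"
```

```text
eef_pos: [551.5, -285.6, 222.5]
ft_force: [0.2, -0.7, -3.3]
eef_pos: [551.9, -285.7, 212.3]
ft_force: [0.3, 0.4, -4.2]
eef_pos: [552.2, -286.0, 213.1]
tcp_rot: [0.0, 0.69, 0.724, 0.0]
ft_force: [-0.0, 0.2, -3.6]
```

```bash
python3 -m inch '[[[0.001,0,0.002],0],[[0.001,0,0.004],0],[[0.001,0,0.005],0],[[0.001,0,0.006],0],[[0.001,0,0.006],0]]'|egrep "eef|ft"; python3 -m inch '[[[0,0,0.001],0],[[0,0,0.002],0],[[0,0,0.002],0],[[0,0,0.002],0]]'|egrep "eef|ft|rot"
```

```text
eef_pos: [551.9, -284.8, 206.6]
ft_force: [-0.2, -0.6, -4.5]
eef_pos: [552.1, -285.0, 205.7]
tcp_rot: [0.0, 0.69, 0.724, 0.0]
ft_force: [-2.2, 1.3, 3.4]
```

Contact at the expected seat height of 205.7. Release, retreat and check.

```bash
python3 -m inch '[[[0,0,0],0],[[0,0,0],0],[[0,0,0],0],[[0,0,0],0],[[0,0,0],0]]' 0.05|egrep "eef|ft|wid"; python3 -m inch '[[[0,0,-0.005],0],[[0,0,-0.02],0],[[0,0,-0.05],0],[[0,0,-0.08],0],[[0,0,-0.11],0]]'|grep eef; python3 -m inch '[[[0.03,0,-0.01],0],[[0.06,0,-0.02],0],[[0.1,0,-0.03],0],[[0.14,0,-0.04],0],[[0.17,0,-0.05],0]]'|grep eef
python3 - <<'E'
from fit import *
im,P=cloud("side"); cv2.imwrite("pics/sdA.png",cv2.resize(im[250:450,240:460],(660,600)))
for n in("wrist","scene"):
    im,P=cloud(n)
    for nm,a in dict(handle=((450,650),(-400,-180),(211,225)),uwall=((400,720),(-400,-180),(131,142)),lip=((380,720),(-420,-160),(80,98))).items():
        Q=box(P,*a); print(n,nm,len(Q),(rect(Q),np.median(Q[:,2]).round(1)) if len(Q) else '')
H,S,V=cv2.split(cv2.cvtColor(im,cv2.COLOR_BGR2HSV)); Q=box(P,(560,640),(230,330),(180,225),(H>5)&(H<16)&(S>170)&(V>80)); print("plunger top",np.median(Q[:,2]))
E
```

```text
eef_pos: [552.1, -284.9, 204.8]
ft_force: [-0.1, -0.1, 0.4]
gripper_width: 44.9
eef_pos: [551.8, -284.9, 316.3]
eef_pos: [543.4, -111.7, 365.9]
wrist handle 1255 ((array([ 552.1, -280.8]), array([120.6,  13.8], dtype=float32), -87.1), np.float64(218.3))
wrist uwall 967 ((array([ 549.2, -229.7]), array([259.5,  17.9], dtype=float32), 5.2), np.float64(137.1))
wrist lip 748 ((array([ 549.7, -229.4]), array([283.8,  29.4], dtype=float32), 2.9), np.float64(92.1))
scene handle 289 ((array([ 555. , -285.2]), array([128.2,  20.8], dtype=float32), -87.5), np.float64(215.4))
scene uwall 531 ((array([ 553.3, -284.2]), array([264.7, 126. ], dtype=float32), 2.3), np.float64(134.7))
scene lip 319 ((array([ 554.7, -284.6]), array([283.9, 140.4], dtype=float32), 3.1), np.float64(90.9))
plunger top 209.73545165827045
```

View pics/sdA.png

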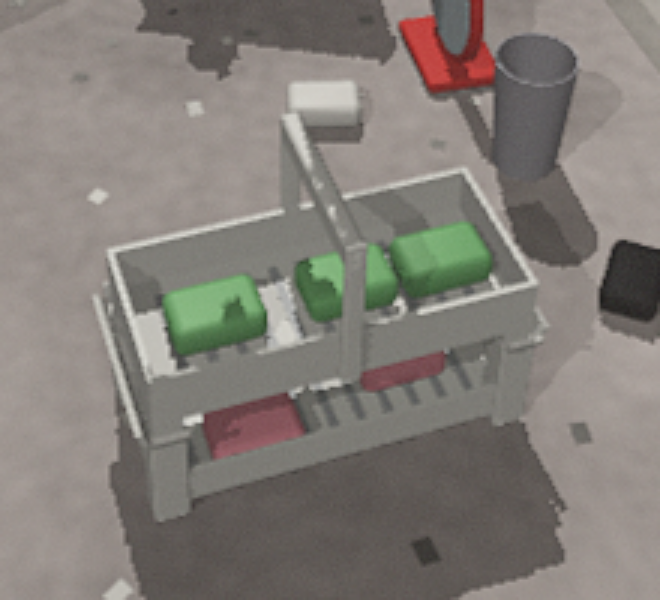

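The upper tier is seated level and square, with the handle top at about 218 mm. The green bars are inside it and the pink bars lie flat below.

```bash
python3 -m inch '[[[0,0,0],0],[[0,0,0],0],[[0,0,0],0]]'|grep ft; python3 -c "
from bench import env; print(env.sign_off())"
```

```text
ft_force: [0.6, 0.1, 0.2]
the job is handed in; nothing more can be done
None
```

I restocked the soap rack and handed the job in; no verdict came back. Two pink bars lie flat in the lower tier (one was knocked about 30 mm sideways but stayed in), all three green bars are in the upper tier stacked squarely on it, and the plunger is up.

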